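Line up the battery packs for charging in order of size

ROBOT

A 6-joint arm with a two-finger parallel gripper is mounted at the origin on the work surface. World frame = base frame: x ahead of the robot, y to its left, z up, the work surface at z = 0. Lengths are in m, angles in rad, forces in N, time in s.
With the tool pointing down it reaches from about 0.275 to 0.75 m from the base axis. Payload 10.2 kg.
Tool frame: the origin (TCP) lies at the very end of the fingers, on their centre line; the grasp point (between the pads) lies 19 mm behind it; z points along the fingers, y is the line along which they close (so a half turn about z gives the same grasp; the last joint's range is limited). The gripper opens to 85 mm and grips with 20 to 120 N. Pads are 22 mm wide; open, the fingers measure 114 mm over their backs; the gripper's body (76 mm by 85 mm) begins 54 mm behind the grasp point. The pads swing forward as they close: fully open they stand 13 mm farther back than shut.
Start: joints at [-1.488, 0.313, 1.498, -0, 1.331, -0.223], TCP at [0.158, -0.501, 0.231] pointing down, gripper open.
Joint ranges: [-2.94, 2.94], [-0.97, 2.17], [0.19, 2.56], [-1.23, 4.37], [0.02, 3.11], [-2.88, 2.88]. Speed limits (rad/s): [2.39, 2.39, 3.01, 3.14, 3.14, 3.14].

INTERFACE

Orientations are given as a rotation vector (axis times angle).
In Python, from cell import manip, optics, workorder gives the robot as it stands.
- The arm moves only by the tool servo_tool, never from a script. Its argument "rows" is a list of rows, each an object of numbers: "x", "y", "z": the shift along the tool's x, y, z in units of 0.15 m (1.0 is 0.15 m); "turn": the turn about the tool's z in units of 0.12 rad (1.0 is 0.12 rad). In form: [{"x": .., "y": .., "z": .., "turn": ..}, ...]. A call has 1 to 20 rows; each row shifts and turns the commanded pose from where the row before left it, along the tool's axes as they then stand; what a row does not reach is not made up. A row lasts 1/10 s, in which the tool goes at most 50 mm and 8.59 degrees, less where a joint would pass 70% of its speed; a pose out of reach is approached as far as the arm can. A call with a number of a shift or a turn outside -1 to 1 is refused whole. A call with a gripper value outside its range is refused whole. "grip" is the opening, from -1 (shut) to 1 (fully open), set as the call begins (left out, the last holds). The fingers move at their own pace and stop on an object; "newtons" is the grip in N (left out, the last holds). Time passes only in rows, so rows that do not move let the fingers close. It gives the time, the measured TCP pose, the force, the opening and the grip force at its end, in the units of the state.
- manip.state(): the state, without advancing time (a new reading comes with each control period).
- optics.get_image(name): name is "scene" or "side" or "wrist"; returns (picture, depth): 400x640x3 uint8, red, green, blue; 400x640 float32, m along the optical axis (not along the pixel's ray), 0 where there is no reading.
- optics.calibration(name): a dict with "mtx" (3x3 intrinsics, pixels), "R" (3x3) and "t" (3): a world point X has camera coordinates R X + t. Camera axes: x right, y down, z forward; pixel columns grow to the right and rows downward; lengths in m; the calibration is good to about 2 mm. A picture is of the moment at which its call begins: read the wrist's pose just before it. calibration takes no time and is no camera call; for the wrist camera it gives the pose at the moment of the call.
- workorder.close_job(): hands the job in; it is judged then, once.
The state is a dict: "time": time; "joint_positions": joint angles; "joint_velocities": joint speeds; "tau": joint torques, N m; "ee_pos": TCP position; "eef_rot": TCP orientation; "wrist_force": force on the tool from outside, world axes, zero at the start; "moment": the same for the moment, N m; "grip_width": finger opening in m; "grasp_force": force on a finger pad.
Only numpy, scipy, OpenCV 4.12 (cv2) and the standard library are available. Lean on these libraries where they do the work, as an engineer would, in place of code of your own. Each camera call takes 0.05 s, during which the arm holds its last target. There are 200 camera calls.

TASK

Line the four lithium battery packs up for charging on the row of white ceramic tiles, one pack to a tile, in order of size: the largest, which takes longest and goes on first, on the tile next to the power strip with the charger, and so on down to the smallest on the tile farthest from it. The largest is held snugly in the foam of the open case, so draw it straight up and out. Set each pack down flat without dropping it, in the middle of its tile with its length square across the row (either end first), and leave all four released and at rest.

Things in the scene. Friction and masses are not known exactly. Their poses are not given: they have to be found in the camera images.
- pack_96: largest of four battery packs: grey brick, silver faces, black cap at one end, 96 long x 48 wide x 40 high, 320 g. Origin: centre of underside; x along length to the cap, y across, z up. Starts in a foam cutout of a fixed open case (140 x 104 x 26 high) at the row end away from the strip: underside 8 above table, top 22 free; sprung ribs grip its sides, 2 mm play, about 5 N to pull straight up.
- pack_80: second largest of four battery packs: grey brick, silver faces, black cap at one end, 80 long x 41 wide x 32 high, 190 g. Origin: centre of underside; x along length to the cap, y across, z up. Starts flat on the table beyond the tile row, seen from the robot.
- pack_64: third largest of four battery packs: grey brick, silver faces, black cap at one end, 64 long x 34 wide x 24 high, 90 g. Origin: centre of underside; x along length to the cap, y across, z up. Starts flat on the table beyond the tile row, seen from the robot.
- pack_48: smallest of four battery packs: grey brick, silver faces, black cap at one end, 48 long x 27 wide x 16 high, 40 g. Origin: centre of underside; x along length to the cap, y across, z up. Starts flat on the table beyond the tile row, seen from the robot.
- tile_a: one of four like white ceramic tiles, 100 x 100 x 8, fixed flat in one row on a thin dark mat, centres about 106 apart; which is where in the row changes. Origin: centre of underside, 2 above the table; top 8 above origin; x points away from the robot, square across the row; y along the row; z up.
- tile_b: one of four like white ceramic tiles, 100 x 100 x 8, fixed flat in one row on a thin dark mat, centres about 106 apart; which is where in the row changes. Origin: centre of underside, 2 above the table; top 8 above origin; x points away from the robot, square across the row; y along the row; z up.
- tile_c: one of four like white ceramic tiles, 100 x 100 x 8, fixed flat in one row on a thin dark mat, centres about 106 apart; which is where in the row changes. Origin: centre of underside, 2 above the table; top 8 above origin; x points away from the robot, square across the row; y along the row; z up.
- tile_d: one of four like white ceramic tiles, 100 x 100 x 8, fixed flat in one row on a thin dark mat, centres about 106 apart; which is where in the row changes. Origin: centre of underside, 2 above the table; top 8 above origin; x points away from the robot, square across the row; y along the row; z up.
- strip: cream power strip, 190 x 56 x 36 high, fixed just past one end of the tile row (which end changes), its length across the row; red rocker switch at its robot end, black charger plugged into its far end, top 80 above the table. Origin: centre of underside; x along its length away from the robot, y along the row, z up.
Not all that is in view belongs to the job. What is shaped like the pack_96 but brown or orange is not meant.

How it is judged:
At the end, for the whole second after the job is handed in: Each pack lies flat (within 0.15 rad) and at rest on its own tile, its centre within 15 mm of the tile's centre and its length within 0.26 rad of square across the row (either end first); largest on the tile nearest the power strip, then the second and third largest, smallest on the farthest tile (((horizontal distance between pack_96 and tile_a below 0.015 m and angle between the x axis of pack_96 and the x axis of tile_a, either way round below 0.26 rad and z of pack_96 in the frame of tile_a between 0.004 and 0.012 m) or (horizontal distance between pack_96 and tile_b below 0.015 m and angle between the x axis of pack_96 and the x axis of tile_b, either way round below 0.26 rad and z of pack_96 in the frame of tile_b between 0.004 and 0.012 m) or (horizontal distance between pack_96 and tile_c below 0.015 m and angle between the x axis of pack_96 and the x axis of tile_c, either way round below 0.26 rad and z of pack_96 in the frame of tile_c between 0.004 and 0.012 m) or (horizontal distance between pack_96 and tile_d below 0.015 m and angle between the x axis of pack_96 and the x axis of tile_d, either way round below 0.26 rad and z of pack_96 in the frame of tile_d between 0.004 and 0.012 m)) and horizontal distance between pack_96 and strip between 0.086 and 0.181 m and angle between each of pack_96, pack_80, pack_64, pack_48's own z axis and vertical below 0.15 rad and linear speed of each of pack_96, pack_80, pack_64, pack_48 below 0.02 m/s and angular speed of each of pack_96, pack_80, pack_64, pack_48 below 0.2 rad/s and ((horizontal distance between pack_80 and tile_a below 0.015 m and angle between the x axis of pack_80 and the x axis of tile_a, either way round below 0.26 rad and z of pack_80 in the frame of tile_a between 0.004 and 0.012 m) or (horizontal distance between pack_80 and tile_b below 0.015 m and angle between the x axis of pack_80 and the x axis of tile_b, either way round below 0.26 rad and z of pack_80 in the frame of tile_b between 0.004 and 0.012 m) or (horizontal distance between pack_80 and tile_c below 0.015 m and angle between the x axis of pack_80 and the x axis of tile_c, either way round below 0.26 rad and z of pack_80 in the frame of tile_c between 0.004 and 0.012 m) or (horizontal distance between pack_80 and tile_d below 0.015 m and angle between the x axis of pack_80 and the x axis of tile_d, either way round below 0.26 rad and z of pack_80 in the frame of tile_d between 0.004 and 0.012 m)) and horizontal distance between pack_80 and strip between 0.192 and 0.287 m and ((horizontal distance between pack_64 and tile_a below 0.015 m and angle between the x axis of pack_64 and the x axis of tile_a, either way round below 0.26 rad and z of pack_64 in the frame of tile_a between 0.004 and 0.012 m) or (horizontal distance between pack_64 and tile_b below 0.015 m and angle between the x axis of pack_64 and the x axis of tile_b, either way round below 0.26 rad and z of pack_64 in the frame of tile_b between 0.004 and 0.012 m) or (horizontal distance between pack_64 and tile_c below 0.015 m and angle between the x axis of pack_64 and the x axis of tile_c, either way round below 0.26 rad and z of pack_64 in the frame of tile_c between 0.004 and 0.012 m) or (horizontal distance between pack_64 and tile_d below 0.015 m and angle between the x axis of pack_64 and the x axis of tile_d, either way round below 0.26 rad and z of pack_64 in the frame of tile_d between 0.004 and 0.012 m)) and horizontal distance between pack_64 and strip between 0.298 and 0.393 m and ((horizontal distance between pack_48 and tile_a below 0.015 m and angle between the x axis of pack_48 and the x axis of tile_a, either way round below 0.26 rad and z of pack_48 in the frame of tile_a between 0.004 and 0.012 m) or (horizontal distance between pack_48 and tile_b below 0.015 m and angle between the x axis of pack_48 and the x axis of tile_b, either way round below 0.26 rad and z of pack_48 in the frame of tile_b between 0.004 and 0.012 m) or (horizontal distance between pack_48 and tile_c below 0.015 m and angle between the x axis of pack_48 and the x axis of tile_c, either way round below 0.26 rad and z of pack_48 in the frame of tile_c between 0.004 and 0.012 m) or (horizontal distance between pack_48 and tile_d below 0.015 m and angle between the x axis of pack_48 and the x axis of tile_d, either way round below 0.26 rad and z of pack_48 in the frame of tile_d between 0.004 and 0.012 m)) and horizontal distance between pack_48 and strip between 0.404 and 0.499 m); the robot touches nothing.
It fails at once if pack_96 falls or is thrown: moves faster than 0.7 m/s while the fingers do not hold it (a fall of about 25 mm) (linear speed of pack_96 above 0.7 m/s and contact force between the fingers and pack_96 below 0.01 N).
It fails at once if pack_80 falls or is thrown: moves faster than 0.7 m/s while the fingers do not hold it (a fall of about 25 mm) (linear speed of pack_80 above 0.7 m/s and contact force between the fingers and pack_80 below 0.01 N).
It fails at once if pack_64 falls or is thrown: moves faster than 0.7 m/s while the fingers do not hold it (a fall of about 25 mm) (linear speed of pack_64 above 0.7 m/s and contact force between the fingers and pack_64 below 0.01 N).
It fails at once if pack_48 falls or is thrown: moves faster than 0.7 m/s while the fingers do not hold it (a fall of about 25 mm) (linear speed of pack_48 above 0.7 m/s and contact force between the fingers and pack_48 below 0.01 N).
It also fails if it takes over 109 s, if anything falls off the work surface, if the arm or the gripper's body presses on something with over 40 N, if the wrist force passes 120 N, or if a joint passes its speed limit or range.

## Working session

There is one attempt and no reset: what is moved stays moved. The work goes in short steps, Python scripts to look and compute and a tool call to move; the robot and the scene stay as the last step left them, time stands still between calls to the robot, and variables do not carry over. Pictures are saved under pics/ and viewed, at most 14 in all, crops included, and the job is handed in when it is done.

Besides the shell and the picture viewer there is one more tool, called after "Call:" by a JSON object that holds its "method" and its "body". servo_tool: Moves the arm, as the interface text tells. Shifts and turns lie within -1 to 1; 1 stands for 0.15 m of shift or 0.12 rad of turn. Its arguments: {"type":"object","properties":{"rows":{"type":"array","items":{"type":"object","properties":{"x":{"type":"number","minimum":-1,"maximum":1},"y":{"type":"number","minimum":-1,"maximum":1},"z":{"type":"number","minimum":-1,"maximum":1},"turn":{"type":"number","minimum":-1,"maximum":1}}}},"grip":{"type":"number"},"newtons":{"type":"number"}},"required":["rows"]}

```bash
ls; mkdir -p pics; python3 - <<'E'
from cell import manip, optics
import cv2, numpy as np
s=manip.state(); print(s['time'],s['ee_pos'],s['eef_rot'],s['grip_width'])
ims=[]
for n in ['scene','side']:
    im,d=optics.get_image(n); np.savez(f'/tmp/{n}.npz',im=im,d=d,**optics.calibration(n))
    cv2.imwrite(f'pics/{n}0.png',im[:,:,::-1])
    c=optics.calibration(n); print(n,-c['R'].T@c['t'],c['mtx'][0,0])
E
```

```text
pics
0.0 [ 0.15799816 -0.50038941  0.23072691] [-3.10367198e+00 -4.78248956e-01 -8.45556442e-05] 0.08527992225006571
scene [ 1.16951709 -0.56987143  0.5849386 ] 443.36765491133156
side [-0.21626918  0.65805351  0.64109018] 403.0453882067365
```

View pics/scene0.png

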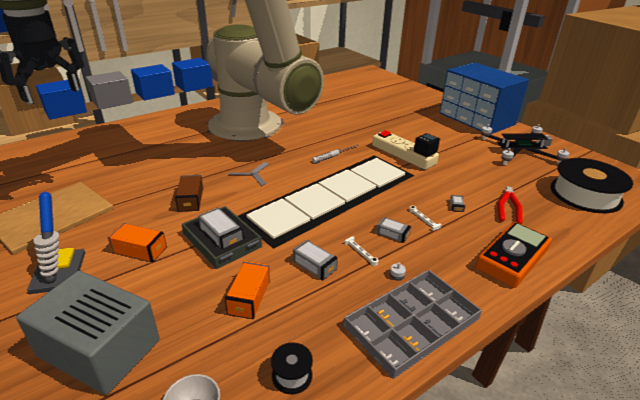

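View pics/side0.png

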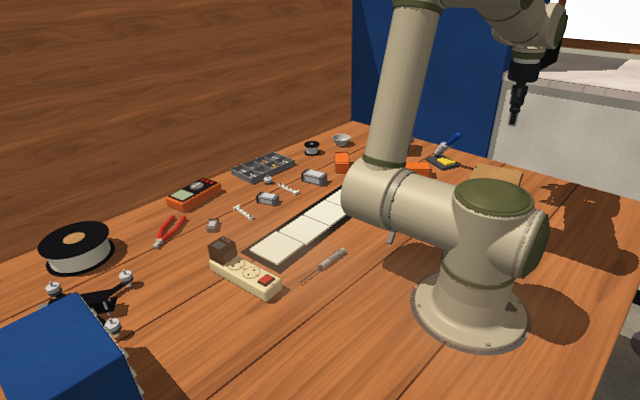

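The scene picture shows the tile row from (250,220) to (400,170), with the strip at (405,148). pack_96 is in its case at (218,225), and the other packs are at (315,258), (393,230) and (457,202). The side picture confirms this layout, though the arm hides part of it.

```bash
cat > h.py <<'E'
import numpy as np, cv2
def cloud(d,c):
    v,u=np.mgrid[:d.shape[0],:d.shape[1]]
    r=np.stack([u,v,np.ones_like(u)],-1)@np.linalg.inv(c['mtx']).T*d[...,None]
    return (r-c['t'])@c['R']
def rect(p):
    (cx,cy),(w,h),a=cv2.minAreaRect((p[:,:2]*1000).astype(np.float32))
    if w<h: w,h,a=h,w,a+90
    return np.round([cx,cy,w,h,(a+90)%180-90],1)
def face(P,im,d,uv,z,r,tol=.004):
    """top face at height z around pixel uv, grey/silver/black only"""
    m=(abs(P[...,2]-z)<tol)&(d>0)
    v,u=np.mgrid[:d.shape[0],:d.shape[1]]
    m&=(abs(u-uv[0])<r)&(abs(v-uv[1])<r)
    m=m.astype(np.uint8); n,l,s,_=cv2.connectedComponentsWithStats(m)
    k=1+np.argmax(s[1:,4]); return P[l==k]
E
python3 - <<'E'
from h import *
f=np.load('/tmp/scene.npz'); im,d=f['im'],f['d']; P=cloud(d,f)
q=P[290:300,150:200].reshape(-1,3); print('table z',np.median(q[:,2]),q[:,2].std())
for n,uv,z,r in [('96',(218,222),.048,30),('80',(315,256),.032,28),('64',(393,228),.024,22),('48',(457,202),.016,14)]:
    p=face(P,im,d,uv,z,r); print(n,len(p),rect(p),np.median(p[:,2]))
m=cv2.inRange(im,(200,200,190),(255,255,255)); m[:,:240]=0;m[250:]=0;m[:155]=0;m[:,415:]=0
m[abs(P[...,2]-.010)>.006]=0
n,l,s,c=cv2.connectedComponentsWithStats(m)
for k in range(1,n):
    if s[k,4]>200:
        p=P[l==k]; print('tile',s[k],rect(p),np.median(p[:,2]))
m=(abs(P[...,2]-.036)<.006).astype(np.uint8); m[:120]=0;m[180:]=0;m[:,:365]=0;m[:,445:]=0
n,l,s,c=cv2.connectedComponentsWithStats(m);k=1+np.argmax(s[1:,4]);print('strip',rect(P[l==k]))
for uv in [(188,190),(137,240),(248,285),(362,250),(397,270),(425,215)]: print(uv,P[uv[1],uv[0]])
E
```

```text
table z 0.0008459882970227939 0.001004053656187142
96 739 [ 484.7 -307.9   96.4   49.1    4. ] 0.04883120873356892
80 658 [ 654.1 -194.4   80.8   43.6   13.7] 0.03276792058341394
64 342 [668.   -1.1  63.1  37.4  22.1] 0.02463908819893452
48 156 [675.2 195.5  50.   28.1 -43.4] 0.016560976194386186
tile [352 158  52  27 701] [463.  138.5  99.3  97.1   6.6] 0.01077461113680228
tile [320 170  55  30 824] [467.5  34.5  99.7  99.4   5.4] 0.010884475501879617
tile [286 184  58  33 987] [479.1 -70.4 101.5  97.7   4.8] 0.010786156209796225
tile [ 248  199   61   37 1182] [ 488.  -176.4  103.5   97.2    6.3] 0.010799135460013867
strip [426.9 267.  191.6  60.6   7.1]
(188, 190) [ 0.32946819 -0.31238948  0.04249645]
(137, 240) [ 0.44081902 -0.45923006  0.04149259]
(248, 285) [ 0.66570317 -0.3417483   0.04124261]
(362, 250) [ 0.67845176 -0.09622913  0.00951516]
(397, 270) [ 0.76644213 -0.08698348  0.0187884 ]
(425, 215) [0.65916062 0.10677619 0.00105481]
```

Every size and height matches what was given: the strip is at +y, the row is turned about 4.7°, and the tile tops are at about 10 mm. I'll fit the tile centres as (461.5,139.9), (470,34.3), (478.7,-71.3) and (487.3,-176.9). Next is a small helper that turns targets into tool units.

```bash
cat > go.py <<'E'
import sys, numpy as np
from scipy.spatial.transform import Rotation as Ro
from cell import manip
# usage: go.py x y z yaw_deg (mm); turn first, then shift
x,y,z,a=map(float,sys.argv[1:5]); s=manip.state()
R=Ro.from_rotvec(s['eef_rot']); R0=R.as_matrix(); cur=np.degrees(np.arctan2(R0[1,0],R0[0,0]))
t=-((a-cur+90)%180-90); R2=R*Ro.from_rotvec([0,0,np.radians(t)])
v=R2.inv().apply(np.array([x,y,z])/1000-s['ee_pos'])
print('t',round(s['time'],2),'pos',np.round(s['ee_pos']*1000,1),'yaw',round(cur,1),'j',np.round(s['joint_positions'],2),'w',round(s['grip_width']*1000,1))
print('turn units',round(np.radians(t)/.12,3),'shift units',np.round(v/.15,3))
E
python3 go.py 484.7 -307.9 110 4.3
```

```text
t 0.1 pos [ 158.  -500.4  230.8] yaw 17.5 j [-1.49  0.31  1.5  -0.    1.33 -0.22] w 85.4
turn units 1.923 shift units [ 2.268 -1.116  0.807]
```

Call:
{"method": "servo_tool", "body": {"rows": [{"turn": 0.961,"x": 0.05},{"turn": 0.962,"x": 0.1},{"x": 0.2,"y": -0.1},{"x": 0.2,"y": -0.1},{"x": 0.2,"y": -0.1},{"x": 0.2,"y": -0.1},{"x": 0.2,"y": -0.1},{"x": 0.2,"y": -0.1},{"x": 0.2,"y": -0.1},{"x": 0.2,"y": -0.1},{"x": 0.2,"y": -0.1,"z": 0.1},{"x": 0.2,"y": -0.1,"z": 0.15},{"x": 0.1,"y": -0.1,"z": 0.2},{"x": 0.02,"y": -0.016,"z": 0.2},{"z": 0.157},{}], "grip": 1, "newtons": 60}}

```text
invalid input
```

```bash
python3 go.py 484.7 -307.9 26 4.3; python3 - <<'E'
from cell import optics
import cv2
im,d=optics.get_image('wrist'); cv2.imwrite('pics/w1.png',im[:,:,::-1])
E
```

```text
t 0.1 pos [ 158.  -500.4  230.8] yaw 17.5 j [-1.49  0.31  1.5  -0.    1.33 -0.22] w 85.4
turn units 1.923 shift units [ 2.268 -1.115  1.367]
```

View pics/w1.png

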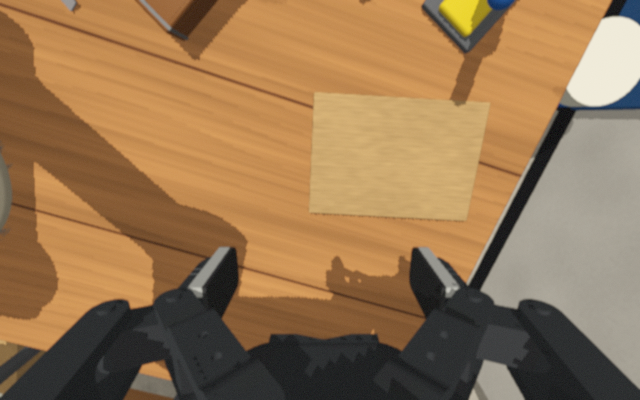

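The call was refused and the arm didn't move; the wrist view still shows the start pose over the cardboard. The likely cause is incomplete rows, so I'll send full ones.

Call:
{"method": "servo_tool", "body": {"rows": [{"x": 0.05,"y": 0,"z": 0,"turn": 0.961},{"x": 0.1,"y": 0,"z": 0,"turn": 0.962},{"x": 0.2,"y": -0.1,"z": 0,"turn": 0},{"x": 0.2,"y": -0.1,"z": 0,"turn": 0},{"x": 0.2,"y": -0.1,"z": 0,"turn": 0},{"x": 0.2,"y": -0.1,"z": 0,"turn": 0},{"x": 0.2,"y": -0.1,"z": 0,"turn": 0},{"x": 0.2,"y": -0.1,"z": 0,"turn": 0},{"x": 0.2,"y": -0.1,"z": 0,"turn": 0},{"x": 0.2,"y": -0.1,"z": 0,"turn": 0},{"x": 0.2,"y": -0.1,"z": 0.1,"turn": 0},{"x": 0.2,"y": -0.1,"z": 0.15,"turn": 0},{"x": 0.1,"y": -0.1,"z": 0.2,"turn": 0},{"x": 0.02,"y": -0.016,"z": 0.2,"turn": 0},{"x": 0,"y": 0,"z": 0.157,"turn": 0},{"x": 0,"y": 0,"z": 0,"turn": 0}], "grip": 1, "newtons": 60}}

```text
time: 1.75
ee_pos: [0.4833, -0.3034, 0.1071]
eef_rot: [-3.135, -0.118, 0.007]
wrist_force: [-0.9, 0.2, 1.2]
grip_width: 0.0856
grasp_force: 0.0
```

```bash
python3 go.py 484.7 -307.9 26 4.3
```

```text
t 1.75 pos [ 483.3 -303.4  107.1] yaw 4.3 j [-0.77  0.54  1.51 -0.    1.1   0.73] w 85.6
turn units 0.003 shift units [0.009 0.033 0.541]
```

Call:
{"method": "servo_tool", "body": {"rows": [{"x": 0.009,"y": 0.03,"z": 0.03,"turn": 0},{"x": 0,"y": 0,"z": 0,"turn": 0},{"x": 0,"y": 0,"z": 0,"turn": 0},{"x": 0,"y": 0,"z": 0,"turn": 0}]}}

```text
time: 2.15
ee_pos: [0.4863, -0.3095, 0.1066]
eef_rot: [3.138, 0.117, 0.002]
wrist_force: [-1.3, -0.4, 0.6]
grip_width: 0.0852
grasp_force: 0.0
```

```bash
python3 go.py 484.7 -307.9 26 4.3; python3 - <<'E'
from cell import optics
from h import *
c=optics.calibration('wrist'); im,d=optics.get_image('wrist'); cv2.imwrite('pics/w2.png',im[:,:,::-1])
P=cloud(d,c)
X=np.array([.4847,-.3079,.048]); q=c['R']@X+c['t']; uv=c['mtx']@q; uv=uv[:2]/uv[2]; print(uv)
try:
    p=face(P,im,d,uv,.048,150); print(rect(p),np.median(p[:,2]))
except Exception as e: print(e)
E
```

```text
t 2.15 pos [ 486.3 -309.5  106.6] yaw 4.3 j [-0.77  0.54  1.5  -0.    1.1   0.73] w 85.2
turn units -0.002 shift units [-0.011 -0.012  0.537]
[320.76162657 216.81946685]
[ 483.2 -308.7   95.4   48.3    4.5] 0.04805603027592135
```

View pics/w2.png

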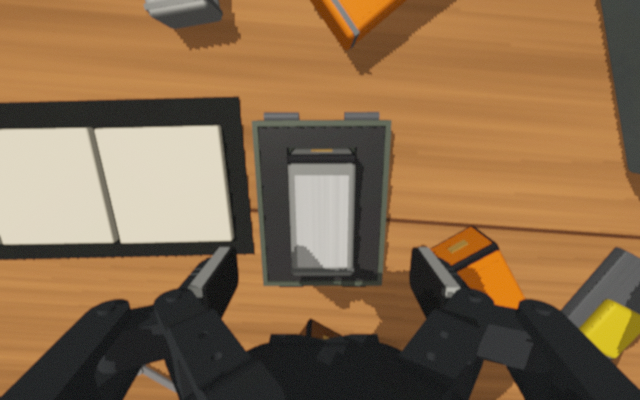

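The wrist view shows pack_96 at (322,215) in its case, between the fingers. Both cameras agree to within 1.5 mm, so I'll descend.

Call:
{"method": "servo_tool", "body": {"rows": [{"x": -0.008,"y": -0.006,"z": 0.1,"turn": 0},{"x": -0.007,"y": -0.005,"z": 0.12,"turn": 0},{"x": 0,"y": 0,"z": 0.12,"turn": 0},{"x": 0,"y": 0,"z": 0.1,"turn": 0},{"x": 0,"y": 0,"z": 0.05,"turn": 0},{"x": 0,"y": 0,"z": 0.04,"turn": 0},{"x": 0,"y": 0,"z": 0,"turn": 0},{"x": 0,"y": 0,"z": 0,"turn": 0}]}}

```text
time: 3.0
ee_pos: [0.4841, -0.3079, 0.0269]
eef_rot: [3.139, 0.118, 0.001]
wrist_force: [-0.7, -0.4, -0.8]
grip_width: 0.0856
grasp_force: 0.0
```

Call:
{"method": "servo_tool", "body": {"rows": [{"x": 0,"y": 0,"z": 0,"turn": 0},{"x": 0,"y": 0,"z": 0,"turn": 0},{"x": 0,"y": 0,"z": 0,"turn": 0},{"x": 0,"y": 0,"z": 0,"turn": 0},{"x": 0,"y": 0,"z": 0,"turn": 0},{"x": 0,"y": 0,"z": 0,"turn": 0},{"x": 0,"y": 0,"z": 0,"turn": 0},{"x": 0,"y": 0,"z": 0,"turn": 0},{"x": 0,"y": 0,"z": 0,"turn": 0},{"x": 0,"y": 0,"z": 0,"turn": 0}], "grip": -0.5, "newtons": 70}}

```text
time: 4.0
ee_pos: [0.4841, -0.3081, 0.027]
eef_rot: [3.138, 0.118, 0.001]
wrist_force: [-1.5, -0.9, 5.5]
grip_width: 0.0468
grasp_force: 73.8
```

```bash
python3 go.py 461.5 139.9 28 4.7
```

```text
t 4.0 pos [ 484.1 -308.1   27. ] yaw 4.3 j [-0.77  0.65  1.56 -0.    0.93  0.72] w 46.8
turn units -0.058 shift units [ 0.095 -2.989 -0.01 ]
```

Call:
{"method": "servo_tool", "body": {"rows": [{"x": 0,"y": 0,"z": -0.02,"turn": 0},{"x": 0,"y": 0,"z": -0.03,"turn": 0},{"x": 0,"y": 0,"z": -0.03,"turn": 0},{"x": 0,"y": 0,"z": -0.04,"turn": 0},{"x": 0,"y": 0,"z": -0.05,"turn": 0},{"x": 0,"y": 0,"z": -0.06,"turn": 0},{"x": 0,"y": 0,"z": -0.07,"turn": 0},{"x": 0,"y": 0,"z": -0.07,"turn": 0},{"x": 0,"y": 0,"z": -0.05,"turn": 0},{"x": 0,"y": 0,"z": -0.03,"turn": 0},{"x": 0,"y": 0,"z": 0,"turn": 0}]}}

```text
time: 5.1
ee_pos: [0.484, -0.3079, 0.0944]
eef_rot: [3.139, 0.118, 0.001]
wrist_force: [0.6, -0.3, -4.1]
grip_width: 0.0463
grasp_force: 72.8
```

```bash
python3 go.py 461.5 139.9 50 4.7; python3 - <<'E'
from cell import optics
from h import *
c=optics.calibration('scene'); im,d=optics.get_image('scene'); cv2.imwrite('pics/s2.png',im[100:300,120:440,::-1])
E
```

```text
t 5.1 pos [ 484.  -307.9   94.4] yaw 4.3 j [-0.77  0.55  1.52  0.    1.07  0.72] w 46.3
turn units -0.058 shift units [ 0.095 -2.987  0.294]
```

View pics/s2.png

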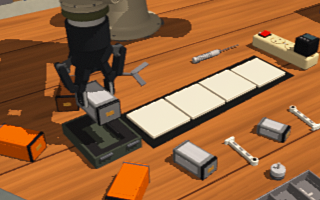

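pack_96 is held level and clear of the case at (100,100) in the crop. Carrying it to the tile beside the strip.

Call:
{"method": "servo_tool", "body": {"rows": [{"x": 0,"y": -0.06,"z": 0,"turn": -0.058},{"x": 0.005,"y": -0.12,"z": 0,"turn": 0},{"x": 0.01,"y": -0.18,"z": 0,"turn": 0},{"x": 0.01,"y": -0.2,"z": 0,"turn": 0},{"x": 0.01,"y": -0.2,"z": 0,"turn": 0},{"x": 0.01,"y": -0.2,"z": 0,"turn": 0},{"x": 0.01,"y": -0.2,"z": 0,"turn": 0},{"x": 0.01,"y": -0.2,"z": 0,"turn": 0},{"x": 0.01,"y": -0.2,"z": 0,"turn": 0},{"x": 0.01,"y": -0.2,"z": 0,"turn": 0},{"x": 0.01,"y": -0.2,"z": 0,"turn": 0},{"x": 0,"y": -0.2,"z": 0,"turn": 0},{"x": 0,"y": -0.2,"z": 0,"turn": 0},{"x": 0,"y": -0.2,"z": 0,"turn": 0},{"x": 0,"y": -0.18,"z": 0,"turn": 0},{"x": 0,"y": -0.12,"z": 0,"turn": 0},{"x": 0,"y": -0.08,"z": 0,"turn": 0},{"x": 0,"y": -0.047,"z": 0,"turn": 0},{"x": 0,"y": 0,"z": 0,"turn": 0},{"x": 0,"y": 0,"z": 0,"turn": 0}]}}

```text
time: 7.15
ee_pos: [0.4614, 0.1396, 0.0937]
eef_rot: [3.139, 0.128, -0.0]
wrist_force: [-0.0, -0.7, -3.3]
grip_width: 0.0466
grasp_force: 72.9
```

```bash
python3 go.py 461.5 139.9 29 4.7
```

```text
t 7.15 pos [461.4 139.6  93.7] yaw 4.7 j [ 0.05  0.38  1.8  -0.    0.96  1.54] w 46.6
turn units -0.003 shift units [ 0.001 -0.002  0.431]
```

Call:
{"method": "servo_tool", "body": {"rows": [{"x": 0,"y": 0,"z": 0.06,"turn": 0},{"x": 0,"y": 0,"z": 0.1,"turn": 0},{"x": 0,"y": 0,"z": 0.1,"turn": 0},{"x": 0,"y": 0,"z": 0.08,"turn": 0},{"x": 0,"y": 0,"z": 0.04,"turn": 0},{"x": 0,"y": 0,"z": 0.02,"turn": 0},{"x": 0,"y": 0,"z": 0.01,"turn": 0},{"x": 0,"y": 0,"z": 0.01,"turn": 0},{"x": 0,"y": 0,"z": 0.005,"turn": 0},{"x": 0,"y": 0,"z": 0,"turn": 0},{"x": 0,"y": 0,"z": 0,"turn": 0}]}}

```text
time: 8.25
ee_pos: [0.4615, 0.14, 0.0302]
eef_rot: [-3.139, -0.129, -0.001]
wrist_force: [-0.2, 0.2, -2.4]
grip_width: 0.0466
grasp_force: 72.9
```

Call:
{"method": "servo_tool", "body": {"rows": [{"x": 0,"y": 0,"z": 0.006,"turn": 0},{"x": 0,"y": 0,"z": 0.004,"turn": 0},{"x": 0,"y": 0,"z": 0,"turn": 0},{"x": 0,"y": 0,"z": 0,"turn": 0}]}}

```text
time: 8.65
ee_pos: [0.4615, 0.1401, 0.029]
eef_rot: [3.139, 0.129, 0.001]
wrist_force: [-2.1, -0.7, 5.0]
grip_width: 0.0465
grasp_force: 73.9
```

It's touching the tile. Release and retreat.

Call:
{"method": "servo_tool", "body": {"rows": [{"x": 0,"y": 0,"z": 0,"turn": 0},{"x": 0,"y": 0,"z": 0,"turn": 0},{"x": 0,"y": 0,"z": 0,"turn": 0},{"x": 0,"y": 0,"z": 0,"turn": 0},{"x": 0,"y": 0,"z": 0,"turn": 0},{"x": 0,"y": 0,"z": -0.05,"turn": 0},{"x": 0,"y": 0,"z": -0.15,"turn": 0},{"x": 0,"y": 0,"z": -0.2,"turn": 0},{"x": 0,"y": 0,"z": -0.2,"turn": 0},{"x": 0,"y": 0,"z": 0,"turn": 0}], "grip": 0.7}}

```text
time: 9.65
ee_pos: [0.4633, 0.1402, 0.1224]
eef_rot: [-3.139, -0.129, -0.012]
wrist_force: [1.5, -0.3, -0.6]
grip_width: 0.0726
grasp_force: 0.0
```

```bash
python3 go.py 654 -194.4 100 13.7; python3 - <<'E'
from cell import optics
from h import *
c=optics.calibration('wrist'); im,d=optics.get_image('wrist')
P=cloud(d,c)
X=np.array([.4615,.1399,.05]); q=c['R']@X+c['t']; uv=c['mtx']@q; uv=uv[:2]/uv[2]; print(uv)
p=face(P,im,d,uv,.050,150); print(rect(p),np.median(p[:,2]))
E
```

```text
t 9.65 pos [463.3 140.2 122.4] yaw 4.7 j [0.05 0.34 1.77 0.   1.03 1.54] w 72.6
turn units -1.307 shift units [0.706 2.468 0.158]
[323.41438375 211.70444359]
[460.3 139.7  95.9  48.3   5.1] 0.05007832667176915
```

pack_96 is on its tile, about 1 mm off, with its top at 50 mm. Next is pack_80.

Call:
{"method": "servo_tool", "body": {"rows": [{"x": 0,"y": 0.06,"z": 0,"turn": -0.65},{"x": 0.03,"y": 0.12,"z": 0,"turn": -0.657},{"x": 0.05,"y": 0.18,"z": 0,"turn": 0},{"x": 0.06,"y": 0.2,"z": 0,"turn": 0},{"x": 0.06,"y": 0.2,"z": 0,"turn": 0},{"x": 0.06,"y": 0.2,"z": 0,"turn": 0},{"x": 0.06,"y": 0.2,"z": 0,"turn": 0},{"x": 0.06,"y": 0.2,"z": 0,"turn": 0},{"x": 0.06,"y": 0.2,"z": 0,"turn": 0},{"x": 0.06,"y": 0.2,"z": 0,"turn": 0},{"x": 0.06,"y": 0.2,"z": 0,"turn": 0},{"x": 0.06,"y": 0.2,"z": 0.02,"turn": 0},{"x": 0.06,"y": 0.18,"z": 0.04,"turn": 0},{"x": 0.03,"y": 0.12,"z": 0.05,"turn": 0},{"x": 0,"y": 0.06,"z": 0.05,"turn": 0},{"x": 0,"y": 0,"z": 0,"turn": 0},{"x": 0,"y": 0,"z": 0,"turn": 0},{"x": 0,"y": 0,"z": 0,"turn": 0}], "grip": 0.4}}

```text
time: 11.5
ee_pos: [0.6515, -0.202, 0.095]
eef_rot: [3.119, 0.376, 0.0]
wrist_force: [0.0, 0.4, 0.6]
grip_width: 0.0595
grasp_force: 0.0
```

```bash
cat > look.py <<'E'
# look.py x y ztop name : wrist measure of a top face (mm)
import sys
from cell import optics
from h import *
x,y,z=[float(a)/1000 for a in sys.argv[1:4]]
c=optics.calibration('wrist'); im,d=optics.get_image('wrist'); cv2.imwrite(f'pics/{sys.argv[4]}.png',im[:,:,::-1])
P=cloud(d,c); q=c['mtx']@(c['R']@np.array([x,y,z])+c['t']); uv=q[:2]/q[2]
p=face(P,im,d,uv,z,130); print('px',uv.round(),'rect',rect(p),'z',np.median(p[:,2]).round(4))
E
python3 look.py 654 -194.4 32 w80; python3 go.py 654 -194.4 11 13.7
```

```text
px [314. 207.] rect [ 653.1 -195.1   79.7   41.3   12.9] z 0.032
t 11.55 pos [ 651.6 -202.1   95.1] yaw 13.7 j [-0.47  0.78  1.12  0.    1.25  0.86] w 59.8
turn units 0.005 shift units [ 0.027 -0.046  0.561]
```

View pics/w80.png

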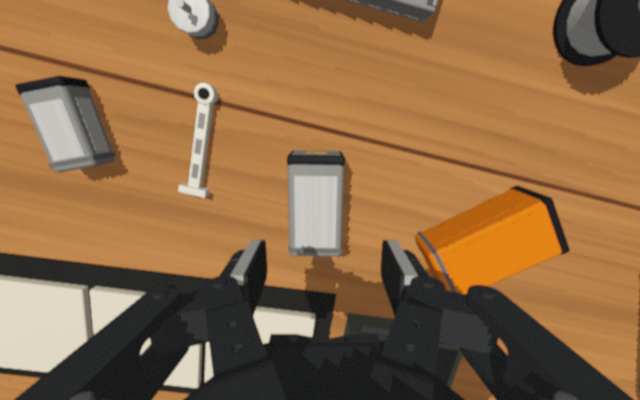

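The wrist view shows pack_80 at (316,205) between the fingers. The orange decoy's nearest corner, at (420,240), is about 80 mm off to the side, so it's clear.

Call:
{"method": "servo_tool", "body": {"rows": [{"x": 0.012,"y": -0.022,"z": 0.08,"turn": 0.05},{"x": 0.012,"y": -0.021,"z": 0.12,"turn": 0.05},{"x": 0,"y": 0,"z": 0.12,"turn": 0},{"x": 0,"y": 0,"z": 0.12,"turn": 0},{"x": 0,"y": 0,"z": 0.08,"turn": 0},{"x": 0,"y": 0,"z": 0.04,"turn": 0},{"x": 0,"y": 0,"z": 0,"turn": 0},{"x": 0,"y": 0,"z": 0,"turn": 0}]}}

```text
time: 12.35
ee_pos: [0.6539, -0.1959, 0.0112]
eef_rot: [3.121, 0.355, 0.002]
wrist_force: [-0.1, -0.2, 0.4]
grip_width: 0.0597
grasp_force: 0.0
```

Call:
{"method": "servo_tool", "body": {"rows": [{"x": 0,"y": 0,"z": 0,"turn": 0},{"x": 0,"y": 0,"z": 0,"turn": 0},{"x": 0,"y": 0,"z": 0,"turn": 0},{"x": 0,"y": 0,"z": 0,"turn": 0},{"x": 0,"y": 0,"z": 0,"turn": 0},{"x": 0,"y": 0,"z": 0,"turn": 0},{"x": 0,"y": 0,"z": 0,"turn": 0},{"x": 0,"y": 0,"z": 0,"turn": 0}], "grip": -0.5, "newtons": 50}}

```text
time: 13.15
ee_pos: [0.6541, -0.1961, 0.0117]
eef_rot: [3.12, 0.355, 0.003]
wrist_force: [0.1, 0.5, 5.8]
grip_width: 0.0401
grasp_force: 53.5
```

```bash
python3 go.py 470 34.3 100 4.7
```

```text
t 13.15 pos [ 654.1 -196.1   11.7] yaw 13.0 j [-0.46  0.87  1.17  0.    1.09  0.88] w 40.1
turn units 1.206 shift units [-1.096 -1.631 -0.592]
```

Call:
{"method": "servo_tool", "body": {"rows": [{"x": 0,"y": 0,"z": -0.05,"turn": 0},{"x": 0,"y": 0,"z": -0.1,"turn": 0},{"x": 0,"y": 0,"z": -0.15,"turn": 0.4},{"x": 0,"y": 0,"z": -0.15,"turn": 0.4},{"x": 0,"y": 0,"z": -0.1,"turn": 0.406},{"x": -0.05,"y": -0.08,"z": -0.042,"turn": 0},{"x": -0.1,"y": -0.15,"z": 0,"turn": 0},{"x": -0.13,"y": -0.2,"z": 0,"turn": 0},{"x": -0.13,"y": -0.2,"z": 0,"turn": 0},{"x": -0.13,"y": -0.2,"z": 0,"turn": 0},{"x": -0.13,"y": -0.2,"z": 0,"turn": 0},{"x": -0.13,"y": -0.2,"z": 0,"turn": 0},{"x": -0.13,"y": -0.2,"z": 0,"turn": 0},{"x": -0.1,"y": -0.13,"z": 0,"turn": 0},{"x": -0.066,"y": -0.071,"z": 0,"turn": 0},{"x": 0,"y": 0,"z": 0,"turn": 0},{"x": 0,"y": 0,"z": 0,"turn": 0},{"x": 0,"y": 0,"z": 0,"turn": 0}]}}

```text
time: 14.95
ee_pos: [0.4705, 0.0337, 0.0995]
eef_rot: [3.139, 0.127, 0.001]
wrist_force: [0.7, 0.2, -2.5]
grip_width: 0.0398
grasp_force: 52.6
```

```bash
python3 go.py 470.5 34.3 22 4.7
```

```text
t 14.95 pos [470.5  33.7  99.5] yaw 4.6 j [-0.18  0.35  1.82 -0.    0.96  1.31] w 39.8
turn units -0.007 shift units [ 0.    -0.004  0.517]
```

Call:
{"method": "servo_tool", "body": {"rows": [{"x": 0,"y": -0.004,"z": 0.08,"turn": 0},{"x": 0,"y": 0,"z": 0.12,"turn": 0},{"x": 0,"y": 0,"z": 0.12,"turn": 0},{"x": 0,"y": 0,"z": 0.1,"turn": 0},{"x": 0,"y": 0,"z": 0.05,"turn": 0},{"x": 0,"y": 0,"z": 0.02,"turn": 0},{"x": 0,"y": 0,"z": 0.01,"turn": 0},{"x": 0,"y": 0,"z": 0.01,"turn": 0},{"x": 0,"y": 0,"z": 0.007,"turn": 0},{"x": 0,"y": 0,"z": 0,"turn": 0},{"x": 0,"y": 0,"z": 0,"turn": 0}]}}

```text
time: 16.05
ee_pos: [0.4697, 0.0351, 0.022]
eef_rot: [3.139, 0.129, 0.001]
wrist_force: [-0.1, -0.5, -1.3]
grip_width: 0.0399
grasp_force: 52.6
```

Call:
{"method": "servo_tool", "body": {"rows": [{"x": 0,"y": 0,"z": 0.005,"turn": 0},{"x": 0,"y": 0,"z": 0.003,"turn": 0},{"x": 0,"y": 0,"z": 0,"turn": 0},{"x": 0,"y": 0,"z": 0,"turn": 0}]}}

```text
time: 16.45
ee_pos: [0.4698, 0.0351, 0.0216]
eef_rot: [3.139, 0.129, 0.001]
wrist_force: [-5.2, 0.2, 12.2]
grip_width: 0.0397
grasp_force: 54.4
```

Call:
{"method": "servo_tool", "body": {"rows": [{"x": 0,"y": 0,"z": 0,"turn": 0},{"x": 0,"y": 0,"z": 0,"turn": 0},{"x": 0,"y": 0,"z": 0,"turn": 0},{"x": 0,"y": 0,"z": 0,"turn": 0},{"x": 0,"y": 0,"z": 0,"turn": 0},{"x": 0,"y": 0,"z": -0.05,"turn": 0},{"x": 0,"y": 0,"z": -0.15,"turn": 0},{"x": 0,"y": 0,"z": -0.2,"turn": 0},{"x": 0,"y": 0,"z": -0.15,"turn": 0},{"x": 0,"y": 0,"z": 0,"turn": 0}], "grip": 0.4}}

```text
time: 17.45
ee_pos: [0.4711, 0.035, 0.1061]
eef_rot: [3.138, 0.129, 0.009]
wrist_force: [0.3, -0.2, -0.5]
grip_width: 0.0597
grasp_force: 0.0
```

```bash
python3 look.py 470 34.3 42 w80b; python3 go.py 668 -1.1 90 22.1
```

```text
px [324. 214.] rect [469.7  34.9  79.   41.    4.8] z 0.042
t 17.5 pos [470.2  35.1 104.3] yaw 4.7 j [-0.17  0.35  1.82 -0.    0.97  1.31] w 60.0
turn units -2.529 shift units [1.131 0.72  0.099]
```

Call:
{"method": "servo_tool", "body": {"rows": [{"x": 0,"y": 0,"z": 0,"turn": -0.8},{"x": 0,"y": 0,"z": 0,"turn": -0.8},{"x": 0.05,"y": 0.04,"z": 0,"turn": -0.929},{"x": 0.11,"y": 0.08,"z": 0,"turn": 0},{"x": 0.19,"y": 0.12,"z": 0,"turn": 0},{"x": 0.19,"y": 0.12,"z": 0,"turn": 0},{"x": 0.19,"y": 0.12,"z": 0,"turn": 0},{"x": 0.19,"y": 0.12,"z": 0.03,"turn": 0},{"x": 0.12,"y": 0.07,"z": 0.03,"turn": 0},{"x": 0.061,"y": 0.03,"z": 0.03,"turn": 0},{"x": 0.03,"y": 0.02,"z": 0,"turn": 0},{"x": 0,"y": 0,"z": 0,"turn": 0},{"x": 0,"y": 0,"z": 0,"turn": 0}], "grip": 0.2}}

```text
time: 18.8
ee_pos: [0.6666, -0.002, 0.0894]
eef_rot: [-3.083, -0.602, 0.001]
wrist_force: [0.3, -0.1, 0.4]
grip_width: 0.0515
grasp_force: 0.0
```

```bash
python3 look.py 668 -1.1 24 w64; python3 go.py 668 -1.1 6 22.1
```

```text
px [323. 210.] rect [667.3  -1.5  63.3  34.5  23.2] z 0.024
t 18.85 pos [666.6  -2.   89.6] yaw 22.1 j [-0.18  0.75  1.19  0.    1.21  1.01] w 51.2
turn units -0.0 shift units [ 0.011 -0.002  0.558]
```

View pics/w64.png

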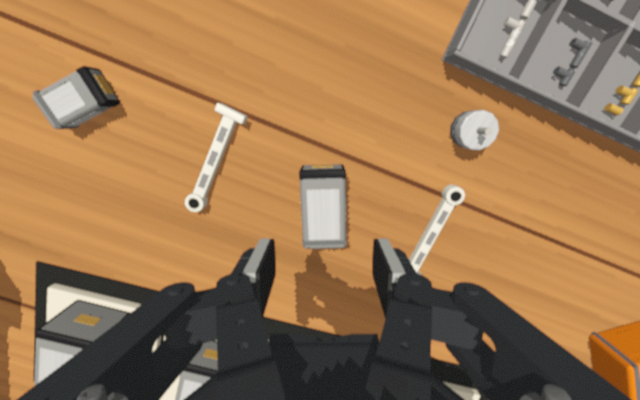

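pack_64 is at (323,208), centred between the fingers, with both brackets well clear.

Call:
{"method": "servo_tool", "body": {"rows": [{"x": 0.004,"y": 0,"z": 0.08,"turn": -0.16},{"x": 0.004,"y": 0,"z": 0.12,"turn": 0},{"x": 0,"y": 0,"z": 0.12,"turn": 0},{"x": 0,"y": 0,"z": 0.12,"turn": 0},{"x": 0,"y": 0,"z": 0.08,"turn": 0},{"x": 0,"y": 0,"z": 0.03,"turn": 0},{"x": 0,"y": 0,"z": 0,"turn": 0},{"x": 0,"y": 0,"z": 0,"turn": 0}]}}

```text
time: 19.65
ee_pos: [0.6685, -0.0017, 0.0078]
eef_rot: [3.077, 0.632, 0.002]
wrist_force: [0.4, -0.4, 0.8]
grip_width: 0.0512
grasp_force: 0.0
```

Call:
{"method": "servo_tool", "body": {"rows": [{"x": 0,"y": 0,"z": 0,"turn": 0},{"x": 0,"y": 0,"z": 0,"turn": 0},{"x": 0,"y": 0,"z": 0,"turn": 0},{"x": 0,"y": 0,"z": 0,"turn": 0},{"x": 0,"y": 0,"z": 0,"turn": 0},{"x": 0,"y": 0,"z": 0,"turn": 0},{"x": 0,"y": 0,"z": 0,"turn": 0},{"x": 0,"y": 0,"z": 0,"turn": 0}], "grip": -0.7, "newtons": 40}}

```text
time: 20.45
ee_pos: [0.6687, -0.0018, 0.0081]
eef_rot: [3.077, 0.631, 0.003]
wrist_force: [-0.4, 0.2, 6.0]
grip_width: 0.033
grasp_force: 41.6
```

```bash
python3 go.py 478.7 -71.3 90 4.7
```

```text
t 20.45 pos [668.7  -1.8   8.1] yaw 23.2 j [-0.18  0.85  1.23  0.    1.06  0.99] w 33.0
turn units 2.69 shift units [-1.3    0.358 -0.548]
```

Call:
{"method": "servo_tool", "body": {"rows": [{"x": 0,"y": 0,"z": -0.05,"turn": 0},{"x": 0,"y": 0,"z": -0.1,"turn": 0.2},{"x": 0,"y": 0,"z": -0.15,"turn": 0.6},{"x": 0,"y": 0,"z": -0.15,"turn": 0.8},{"x": 0,"y": 0,"z": -0.1,"turn": 0.69},{"x": -0.06,"y": 0.02,"z": 0,"turn": 0.4},{"x": -0.12,"y": 0.03,"z": 0,"turn": 0},{"x": -0.18,"y": 0.05,"z": 0,"turn": 0},{"x": -0.18,"y": 0.05,"z": 0,"turn": 0},{"x": -0.18,"y": 0.05,"z": 0,"turn": 0},{"x": -0.18,"y": 0.05,"z": 0,"turn": 0},{"x": -0.18,"y": 0.05,"z": 0,"turn": 0},{"x": -0.12,"y": 0.03,"z": 0,"turn": 0},{"x": -0.09,"y": 0.03,"z": 0,"turn": 0},{"x": 0,"y": 0,"z": 0,"turn": 0},{"x": 0,"y": 0,"z": 0,"turn": 0},{"x": 0,"y": 0,"z": 0,"turn": 0}]}}

```text
time: 22.15
ee_pos: [0.4806, -0.0716, 0.0899]
eef_rot: [3.139, 0.129, 0.001]
wrist_force: [-0.3, 0.8, -0.7]
grip_width: 0.0332
grasp_force: 40.9
```

```bash
python3 go.py 480 -71.3 18 4.7
```

```text
t 22.15 pos [480.6 -71.6  89.9] yaw 4.7 j [-0.39  0.4   1.79  0.    0.96  1.1 ] w 33.2
turn units -0.001 shift units [-0.004 -0.003  0.48 ]
```

Call:
{"method": "servo_tool", "body": {"rows": [{"x": -0.003,"y": 0,"z": 0.08,"turn": 0},{"x": 0,"y": 0,"z": 0.12,"turn": 0},{"x": 0,"y": 0,"z": 0.12,"turn": 0},{"x": 0,"y": 0,"z": 0.08,"turn": 0},{"x": 0,"y": 0,"z": 0.04,"turn": 0},{"x": 0,"y": 0,"z": 0.02,"turn": 0},{"x": 0,"y": 0,"z": 0.01,"turn": 0},{"x": 0,"y": 0,"z": 0.008,"turn": 0},{"x": 0,"y": 0,"z": 0,"turn": 0},{"x": 0,"y": 0,"z": 0,"turn": 0}]}}

```text
time: 23.15
ee_pos: [0.4796, -0.0718, 0.0181]
eef_rot: [3.139, 0.129, 0.001]
wrist_force: [-0.1, -0.1, -0.6]
grip_width: 0.033
grasp_force: 40.9
```

Call:
{"method": "servo_tool", "body": {"rows": [{"x": 0,"y": 0,"z": 0.005,"turn": 0},{"x": 0,"y": 0,"z": 0.003,"turn": 0},{"x": 0,"y": 0,"z": 0,"turn": 0},{"x": 0,"y": 0,"z": 0,"turn": 0}]}}

```text
time: 23.55
ee_pos: [0.4797, -0.0719, 0.0181]
eef_rot: [3.138, 0.129, 0.001]
wrist_force: [-7.0, 1.0, 16.7]
grip_width: 0.0329
grasp_force: 43.0
```

Call:
{"method": "servo_tool", "body": {"rows": [{"x": 0,"y": 0,"z": 0,"turn": 0},{"x": 0,"y": 0,"z": 0,"turn": 0},{"x": 0,"y": 0,"z": 0,"turn": 0},{"x": 0,"y": 0,"z": 0,"turn": 0},{"x": 0,"y": 0,"z": 0,"turn": 0},{"x": 0,"y": 0,"z": -0.05,"turn": 0},{"x": 0,"y": 0,"z": -0.15,"turn": 0},{"x": 0,"y": 0,"z": -0.2,"turn": 0},{"x": 0,"y": 0,"z": -0.2,"turn": 0},{"x": 0,"y": 0,"z": 0,"turn": 0}], "grip": 0.2}}

```text
time: 24.55
ee_pos: [0.4813, -0.0724, 0.1105]
eef_rot: [3.136, 0.129, 0.01]
wrist_force: [0.7, 0.1, -0.4]
grip_width: 0.051
grasp_force: 0.0
```

```bash
python3 look.py 478.7 -71.3 34 w64b; python3 go.py 675.2 195.5 90 -43.4
```

```text
px [321. 211.] rect [478.4 -72.3  64.   34.3   5.4] z 0.034
t 24.6 pos [480.3 -72.1 108.5] yaw 4.7 j [-0.39  0.37  1.78 -0.    1.    1.1 ] w 50.9
turn units 6.996 shift units [-0.282 -2.189  0.125]
```

Call:
{"method": "servo_tool", "body": {"rows": [{"x": 0,"y": 0,"z": 0,"turn": 0.875},{"x": 0,"y": 0,"z": 0,"turn": 0.875},{"x": 0,"y": 0,"z": 0,"turn": 0.875},{"x": 0,"y": 0,"z": 0,"turn": 0.875},{"x": 0,"y": 0,"z": 0,"turn": 0.875},{"x": 0,"y": 0,"z": 0,"turn": 0.875},{"x": 0,"y": 0,"z": 0,"turn": 0.875},{"x": 0,"y": 0,"z": 0,"turn": 0.871},{"x": 0,"y": -0.06,"z": 0,"turn": 0},{"x": -0.02,"y": -0.12,"z": 0,"turn": 0}], "grip": 0}}

```text
time: 25.6
ee_pos: [0.4959, -0.0501, 0.1061]
eef_rot: [2.92, -1.16, -0.002]
wrist_force: [0.1, -0.6, -0.6]
grip_width: 0.0425
grasp_force: 0.0
```

Call:
{"method": "servo_tool", "body": {"rows": [{"x": -0.03,"y": -0.18,"z": 0,"turn": 0},{"x": -0.03,"y": -0.2,"z": 0,"turn": 0},{"x": -0.03,"y": -0.2,"z": 0,"turn": 0},{"x": -0.03,"y": -0.2,"z": 0,"turn": 0},{"x": -0.03,"y": -0.2,"z": 0,"turn": 0},{"x": -0.03,"y": -0.2,"z": 0,"turn": 0},{"x": -0.03,"y": -0.2,"z": 0,"turn": 0},{"x": -0.03,"y": -0.2,"z": 0,"turn": 0},{"x": -0.02,"y": -0.2,"z": 0.03,"turn": 0},{"x": 0,"y": -0.13,"z": 0.05,"turn": 0},{"x": 0,"y": -0.07,"z": 0.04,"turn": 0},{"x": 0,"y": -0.02,"z": 0,"turn": 0},{"x": 0,"y": 0,"z": 0,"turn": 0},{"x": 0,"y": 0,"z": 0,"turn": 0}]}}

```text
time: 27.0
ee_pos: [0.6735, 0.1944, 0.0889]
eef_rot: [-2.919, 1.161, -0.0]
wrist_force: [-0.1, -0.6, 0.4]
grip_width: 0.0426
grasp_force: 0.0
```

```bash
python3 look.py 675.2 195.5 16 w48; python3 go.py 675.2 195.5 4 -43.4
```

```text
px [320. 208.] rect [674.6 195.2  47.8  27.2 -43.7] z 0.0159
t 27.05 pos [673.5 194.3  89.1] yaw -43.4 j [ 0.11  0.83  1.04 -0.    1.27  2.44] w 42.7
turn units 0.002 shift units [ 0.003 -0.013  0.567]
```

View pics/w48.png

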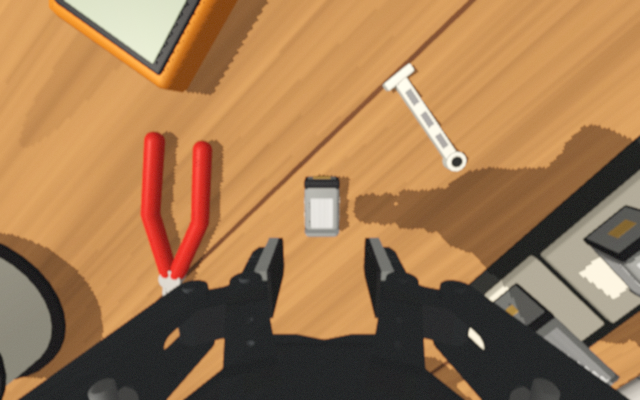

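pack_48 is at (322,206) between the fingers, and the pliers at (200,200) are about 85 mm away.

Call:
{"method": "servo_tool", "body": {"rows": [{"x": 0.002,"y": -0.006,"z": 0.08,"turn": 0},{"x": 0,"y": -0.004,"z": 0.12,"turn": 0},{"x": 0,"y": 0,"z": 0.12,"turn": 0},{"x": 0,"y": 0,"z": 0.12,"turn": 0},{"x": 0,"y": 0,"z": 0.08,"turn": 0},{"x": 0,"y": 0,"z": 0.03,"turn": 0},{"x": 0,"y": 0,"z": 0.007,"turn": 0},{"x": 0,"y": 0,"z": 0,"turn": 0},{"x": 0,"y": 0,"z": 0,"turn": 0}]}}

```text
time: 27.95
ee_pos: [0.6753, 0.1956, 0.006]
eef_rot: [-2.918, 1.161, -0.002]
wrist_force: [0.3, -0.3, 0.8]
grip_width: 0.0428
grasp_force: 0.0
```

Call:
{"method": "servo_tool", "body": {"rows": [{"x": 0,"y": 0,"z": 0,"turn": 0},{"x": 0,"y": 0,"z": 0,"turn": 0},{"x": 0,"y": 0,"z": 0,"turn": 0},{"x": 0,"y": 0,"z": 0,"turn": 0},{"x": 0,"y": 0,"z": 0,"turn": 0},{"x": 0,"y": 0,"z": 0,"turn": 0},{"x": 0,"y": 0,"z": 0,"turn": 0},{"x": 0,"y": 0,"z": 0,"turn": 0}], "grip": -0.8, "newtons": 30}}

```text
time: 28.75
ee_pos: [0.6753, 0.1956, 0.0059]
eef_rot: [-2.918, 1.161, -0.002]
wrist_force: [-0.9, -0.4, 5.3]
grip_width: 0.026
grasp_force: 30.6
```

```bash
python3 go.py 487.3 -176.9 100 4.7
```

```text
t 28.75 pos [675.3 195.6   5.9] yaw -43.4 j [0.12 0.92 1.09 0.   1.13 2.44] w 26.0
turn units -6.996 shift units [-1.452  2.372 -0.629]
```

Call:
{"method": "servo_tool", "body": {"rows": [{"x": 0,"y": 0,"z": -0.05,"turn": 0},{"x": 0,"y": 0,"z": -0.1,"turn": -0.3},{"x": 0,"y": 0,"z": -0.15,"turn": -0.8},{"x": 0,"y": 0,"z": -0.15,"turn": -0.8},{"x": 0,"y": 0,"z": -0.1,"turn": -0.8},{"x": 0,"y": 0,"z": -0.079,"turn": -0.8},{"x": 0,"y": 0,"z": 0,"turn": -0.8},{"x": 0,"y": 0,"z": 0,"turn": -0.8},{"x": 0,"y": 0,"z": 0,"turn": -0.8},{"x": 0,"y": 0,"z": 0,"turn": -0.7},{"x": 0,"y": 0,"z": 0,"turn": -0.396},{"x": 0,"y": 0,"z": 0,"turn": 0}]}}

```text
time: 29.95
ee_pos: [0.6747, 0.1955, 0.0994]
eef_rot: [3.139, 0.129, -0.001]
wrist_force: [-0.1, -0.4, -0.9]
grip_width: 0.0263
grasp_force: 29.9
```

Call:
{"method": "servo_tool", "body": {"rows": [{"x": -0.04,"y": 0.06,"z": 0,"turn": 0},{"x": -0.07,"y": 0.12,"z": 0,"turn": 0},{"x": -0.1,"y": 0.17,"z": 0,"turn": 0},{"x": -0.12,"y": 0.2,"z": 0,"turn": 0},{"x": -0.12,"y": 0.2,"z": 0,"turn": 0},{"x": -0.12,"y": 0.2,"z": 0,"turn": 0},{"x": -0.12,"y": 0.2,"z": 0,"turn": 0},{"x": -0.12,"y": 0.2,"z": 0,"turn": 0},{"x": -0.12,"y": 0.2,"z": 0,"turn": 0},{"x": -0.12,"y": 0.2,"z": 0,"turn": 0},{"x": -0.12,"y": 0.2,"z": 0,"turn": 0},{"x": -0.12,"y": 0.2,"z": 0,"turn": 0},{"x": -0.09,"y": 0.12,"z": 0,"turn": 0},{"x": -0.05,"y": 0.07,"z": 0,"turn": 0},{"x": -0.022,"y": 0.032,"z": 0,"turn": 0},{"x": 0,"y": 0,"z": 0,"turn": 0},{"x": 0,"y": 0,"z": 0,"turn": 0},{"x": 0,"y": 0,"z": 0,"turn": 0}]}}

```text
time: 31.75
ee_pos: [0.4873, -0.1761, 0.0994]
eef_rot: [-3.139, -0.13, 0.0]
wrist_force: [0.3, -0.0, -0.0]
grip_width: 0.0262
grasp_force: 29.9
```

```bash
python3 go.py 487.3 -176.9 16 4.7
```

```text
t 31.75 pos [ 487.3 -176.1   99.4] yaw 4.8 j [-0.57  0.44  1.68  0.    1.01  0.91] w 26.2
turn units 0.008 shift units [-0.     0.005  0.556]
```

Call:
{"method": "servo_tool", "body": {"rows": [{"x": 0,"y": 0.004,"z": 0.08,"turn": 0},{"x": 0,"y": 0,"z": 0.12,"turn": 0},{"x": 0,"y": 0,"z": 0.12,"turn": 0},{"x": 0,"y": 0,"z": 0.12,"turn": 0},{"x": 0,"y": 0,"z": 0.06,"turn": 0},{"x": 0,"y": 0,"z": 0.03,"turn": 0},{"x": 0,"y": 0,"z": 0.015,"turn": 0},{"x": 0,"y": 0,"z": 0.01,"turn": 0},{"x": 0,"y": 0,"z": 0,"turn": 0},{"x": 0,"y": 0,"z": 0,"turn": 0}]}}

```text
time: 32.75
ee_pos: [0.4872, -0.1776, 0.0166]
eef_rot: [3.138, 0.129, 0.001]
wrist_force: [-0.2, 0.7, -0.5]
grip_width: 0.0262
grasp_force: 29.9
```

Call:
{"method": "servo_tool", "body": {"rows": [{"x": 0,"y": 0,"z": 0.005,"turn": 0},{"x": 0,"y": 0,"z": 0.004,"turn": 0},{"x": 0,"y": 0,"z": 0,"turn": 0},{"x": 0,"y": 0,"z": 0,"turn": 0}]}}

```text
time: 33.15
ee_pos: [0.4872, -0.1777, 0.0158]
eef_rot: [3.138, 0.129, 0.001]
wrist_force: [-2.3, 1.2, 9.7]
grip_width: 0.0258
grasp_force: 31.0
```

Call:
{"method": "servo_tool", "body": {"rows": [{"x": 0,"y": 0,"z": 0,"turn": 0},{"x": 0,"y": 0,"z": 0,"turn": 0},{"x": 0,"y": 0,"z": 0,"turn": 0},{"x": 0,"y": 0,"z": 0,"turn": 0},{"x": 0,"y": 0,"z": 0,"turn": 0},{"x": 0,"y": 0,"z": -0.05,"turn": 0},{"x": 0,"y": 0,"z": -0.15,"turn": 0},{"x": 0,"y": 0,"z": -0.2,"turn": 0},{"x": 0,"y": 0,"z": -0.2,"turn": 0},{"x": 0,"y": 0,"z": -0.2,"turn": 0},{"x": 0,"y": 0,"z": -0.1,"turn": 0},{"x": 0,"y": 0,"z": 0,"turn": 0},{"x": 0,"y": 0,"z": 0,"turn": 0}], "grip": 0.1}}

```text
time: 34.45
ee_pos: [0.4868, -0.1773, 0.1495]
eef_rot: [-3.139, -0.129, 0.0]
wrist_force: [0.4, -0.6, -1.3]
grip_width: 0.0472
grasp_force: 0.0
```

```bash
python3 look.py 487.3 -176.9 26 w48b; python3 - <<'E'
from cell import optics
from h import *
c=optics.calibration('scene'); im,d=optics.get_image('scene'); cv2.imwrite('pics/final.png',im[:,:,::-1]); P=cloud(d,c)
for n,x,y,z in [('96',.4615,.1399,.05),('80',.47,.0343,.042),('64',.4787,-.0713,.034),('48',.4873,-.1769,.026)]:
    q=c['mtx']@(c['R']@np.array([x,y,z])+c['t']); print(n,rect(face(P,im,d,q[:2]/q[2],z,30)))
E
```

```text
px [323. 191.] rect [ 480.9 -276.5  150.5   52.4   11.9] z 0.0242
96 [462.2 139.7  96.2  50.8   5. ]
80 [471.7  34.7  80.   44.7   2. ]
64 [481.  -71.7  63.3  38.2   2.8]
48 [ 487.3 -178.    49.6   28.9    6.3]
```

View pics/final.png

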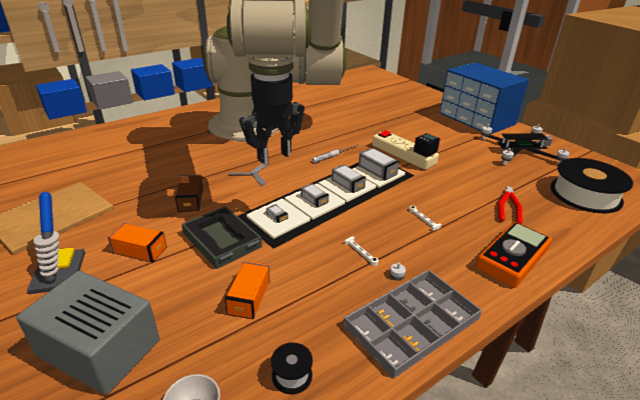

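The final view shows the four packs centred on their tiles from (275,212) to (380,162), with the largest beside the strip and the gripper clear. The wrist reading for pack_48 picked up the case rim instead of the pack, but the scene camera puts it 1 mm off centre.

```bash
python3 -c "
from cell import workorder
print(workorder.close_job())"
```

```text
the job is handed in; nothing more can be done
None
```

The job is handed in at about 35 s of the 109 s limit: all four packs are released and flat, within about 3 mm of their tile centres and 3° of square, ordered from the largest beside the strip to the smallest farthest away; the verdict was not shown.

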